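# Take the snap-fit battery cover off the portable suction pump

## Robot

A 6-joint arm with a two-finger parallel gripper is mounted at the origin on the work surface. World frame = base frame: x ahead of the robot, y to its left, z up, the work surface at z = 0. Lengths are in mm, angles in rad, forces in N, time in s.
With the tool pointing down it reaches from about 275 to 1000 mm from the base axis. Payload 8.4 kg.
Tool frame: the origin (TCP) lies on the centre line of the jaws, within the pads' length; the fingertips stand 22 mm ahead of it and the grasp point (between the pads) lies 3 mm ahead of it; z points along the fingers, y is the direction in which the jaws open and shut (so a half turn about z gives the same grasp; the last joint's range is limited). The gripper opens to 85 mm and grips with 20 to 120 N. Pads are 22 mm wide; open, the fingers measure 114 mm over their backs; the gripper's body (76 mm by 85 mm) begins 54 mm behind the grasp point. The pads swing forward as they close: fully open they stand 13 mm farther back than shut.
Start: joints at [1.136, 0.353, 1.633, -0, 1.155, -0.002], TCP at [262.133, 567.375, 220.481] pointing down, gripper open.
Joint ranges: [-2.63, 2.63], [-0.92, 2.1], [0.06, 2.66], [-1.3, 4.44], [0, 2.69], [-3.02, 3.02]. Speed limits (rad/s): [2.22, 2.22, 2.79, 3.14, 3.14, 3.14].

## Interface

Orientations are given as [roll, pitch, yaw] about the fixed x, y, z axes, in that order (R = Rz(yaw) Ry(pitch) Rx(roll)).
In Python, from rig import r gives the robot as it stands.
- The arm moves only by the tool carry_out, never from a script. Its argument "rows" is text: rows parted by semicolons, each of 5 numbers parted by spaces: the opening, from 0 (shut) to 1 (fully open), then the shift along the tool's x, y, z in units of 30 mm (1.0 is 30 mm), then the turn about the tool's z in units of 8 degrees (1.0 is 8 degrees). A call has 1 to 12 rows; each row shifts and turns the commanded pose from where the row before left it, along the tool's axes as they then stand; what a row does not reach is not made up. A row lasts 1/8 s, in which the tool goes at most 62.5 mm and 10.7 degrees, less where a joint would pass 70% of its speed; a pose out of reach is approached as far as the arm can. A call is refused whole if a number of a shift passes 1 or a number of a turn 1, either way. A call with a gripper value outside its range is refused whole. The fingers move at their own pace and stop on an object; "newtons" is the grip in N (left out, the last holds). Time passes only in rows, so rows that do not move let the fingers close. It gives the time, the measured TCP pose, the force and the opening at its end, in the units of the state.
- r.sense(): the state, without advancing time (a new reading comes with each control period).
- r.grab_frame(name): name is "scene" or "top" or "wrist"; returns the picture (480x640x3 uint8, blue, green, red); there is no depth.
- r.get_calibration(name): a dict with "intrinsics" (3x3 intrinsics, pixels), "k1" (the pictures are not rectified: a ray, as slopes to the right and down, at radius r is drawn at 1 + k1 r^2 times it, then the intrinsics apply), "position" and "rotation" of the camera in the world. Camera axes: x right, y up, looking along -z (the intrinsics and any distortion apply to the point x, -y, -z); pixel columns grow to the right and rows downward; lengths in mm; the calibration is good to about 2 mm. A picture is of the moment at which its call begins: read the wrist's pose just before it. get_calibration takes no time and is no camera call; for the wrist camera it gives the pose at the moment of the call.
- r.sign_off(): hands the job in, once; it reports no verdict.
The state is a dict: "clock": time; "qpos": joint angles; "qvel": joint speeds; "joint_efforts": joint torques, N m; "eef_pos": TCP position; "tcp_rot": TCP orientation; "contact_force": force on the tool from outside, world axes, zero at the start; "wrist_torque": the same for the moment, N m; "opening": opening from 0.0 (shut) to 1.0 (fully open).
Only numpy, scipy, OpenCV 4.12 (cv2) and the standard library are available. Lean on these libraries where they do the work, as an engineer would, in place of code of your own. Each camera call takes 0.05 s, during which the arm holds its last target.

## Task

Open the battery bay of the white suction pump: squeeze the two blue side tabs of its snap-fit cover together, evenly and only as hard as they need, not hard against their stops, until both catches let go, and lift the cover off without tearing at a caught hook. Lay the cover gently in the aluminium tray, right way up, let go of it, and leave everything else on the cart alone.

Things in the scene. Friction and masses are not known exactly. Their poses are not given: they have to be found in the camera images.
- bay (a point): Centre of the battery bay opening on the flat top of the suction pump, 50 mm above the cart top. Pump: white box, blue foot, fixed; it reaches 105 mm to -x (end with dark display) and 85 mm to +x of the bay, 65 mm to either side. x along the pump, y across, z up. The opening is 92 mm (x) by 60 mm (y); along each y side a blue ledge 10 mm thick, level with the top, holds a hook of the cover.
- cover_grip (a point): Middle of the gripping zone of the loose snap-fit cover (white, blue tabs, 0.12 to 0.17 kg): on its mid-line, 22 mm above the pump's top while it is on, 51 mm above its lowest edge, 12 mm below its top. Axes as the bay's; the tabs are squeezed along y. Cover 114 mm long (x) over the flanges, cap 80 x 50 mm, 34 mm high. Space beside the tabs is free down to the pump's top.
- cover: The same cover, at the middle of its flange underside, level with the pump's top while it is on. Below it a plug 84 x 59 mm goes 29 mm deep into the bay, with 0.3 mm of play to either y side. Two rubber seals rub on the bay's ends: with both catches free the pull needed is still some 3 to 6 N over the first 25 mm of lift.
- tab_left (a joint): How far the blue tab at the cover's +y side is pressed in (m): 0 at rest, 0.006 at its hard stop. Spring: 3 N at first, 1.5 N more per mm, 12 N at the stop. Its hook lies under the ledge by 5.0 mm (give or take the cover's 0.3 mm of play), so it must be pressed in that far, and stay so for the first 22 mm of lift. A hook has 2 mm of height to spare before it catches.
- tab_right (a joint): The same for the blue tab at the cover's -y side.
- tab_left_pad (a point): Middle of the ribbed outer face of the left tab, at the height of cover_grip, 28 mm from the cover's mid-line at rest (56 mm over both tabs); moves with the tab. The face is 40 mm long (x) and reaches from the pump's top to 34 mm above it. The fingers pressing it with over 15 N would crack it; a pull of over 10 N on its caught hook would tear it.
- tab_right_pad (a point): Middle of the ribbed outer face of the right tab, likewise.
- tray_in (a point): Centre of the inner floor of the shallow open aluminium tray, 4 mm above the cart top. The tray is 170 mm (x) by 150 mm (y), 20 mm high outside, walls and floor 4 mm thick, fixed. x along its long side.
- battery_center (a point): Bystander: dark spare battery with a green band, 70 x 36 x 20 mm, loose, between pump and tray; its centre.
- tape_big_center (a point): Bystander: big tape roll, 64 mm across, 50 mm high, loose, between pump and tray; its centre.
- tape_small_center (a point): Bystander: small tape roll, 44 mm across, 40 mm high, loose, between pump and tray; its centre.
Not all that is in view belongs to the job. What is shaped like the cover but pink or yellow is not meant.

How it is judged (in metres and radians):
On the way:
1. the cover is out of the bay, held by the fingers (z of cover_grip in the frame of bay above 0.055 m and contact force between the fingers and cover above 1 N), for 0.2 s.
At the end, for the whole second after the job is handed in: The cover stands on the floor of the tray: its grip point within 60 mm (x) and 50 mm (y) of the tray's centre and no more than 56 mm above the tray's inner floor, upright within 0.1 rad, at rest (under 10 mm/s) (x of cover_grip in the frame of tray_in between -0.06 and 0.06 m and y of cover_grip in the frame of tray_in between -0.05 and 0.05 m and z of cover_grip in the frame of tray_in below 0.056 m and angle between cover_grip's own z axis and vertical below 0.1 rad and linear speed of cover below 0.01 m/s); the robot touches nothing.
It fails at once if a tab is squeezed with more than 15 N (contact force between the fingers and tab_left above 15 N or contact force between the fingers and tab_right above 15 N).
It fails at once if a caught hook is torn at with more than 10 N (contact force between any of tab_left, tab_right and pump above 10 N).
It fails at once if the cover is dropped into or pressed on the tray with more than 40 N (contact force between cover and tray above 40 N).
It fails at once if the pump is pushed with more than 40 N by the fingers (contact force between the fingers and pump above 40 N).
It fails at once if a bystander is moved by more than 20 mm (distance of any of battery_center, tape_big_center, tape_small_center from where it was at the start of the episode above 0.02 m).
It also fails if it takes over 58 s, if anything falls off the work surface, if the arm or the gripper's body presses on something with over 40 N, if the wrist force passes 120 N, or if a joint passes its speed limit or range.

## Working session

There is one attempt and no reset: what is moved stays moved. The work goes in short steps, Python scripts to look and compute and a tool call to move; the robot and the scene stay as the last step left them, time stands still between calls to the robot, and variables do not carry over. Pictures are saved under pics/ and viewed, and the job is handed in when it is done.

Besides the shell and the picture viewer there is one more tool, called as name(argument=value, ...), one argument or row to a line, values as JSON. carry_out: Moves the arm, as the interface text tells. Its arguments: {"type":"object","properties":{"rows":{"type":"string"},"newtons":{"type":"number"}},"required":["rows"]}

```bash
ls; mkdir -p pics; python3 - <<'E'
from rig import r
import cv2
print(r.sense())
for n in ("scene","top","wrist"):
    c=r.get_calibration(n); print(n,c)
    cv2.imwrite(f"pics/{n}0.png",r.grab_frame(n))
E
```

```text
pics
{'clock': 0.0, 'qpos': array([ 1.13558518e+00,  3.53641000e-01,  1.63414574e+00, -4.01207244e-06,
        1.15523052e+00, -2.39675772e-03]), 'qvel': array([-6.67543755e-05,  5.65807050e-04,  2.37502328e-04,  7.50462591e-05,
        3.48588683e-04, -6.76976178e-04]), 'joint_efforts': array([ 7.72025669e-04, -6.05261564e+01, -3.42067409e+01, -3.20624747e-05,
        9.54378425e-03,  5.16747707e-05]), 'eef_pos': array([261.92702831, 566.90727223, 219.76120559]), 'tcp_rot': array([-3.14016803e+00,  2.53824996e-07,  2.70877989e+00]), 'contact_force': array([ 0.36139052, -1.2465034 ,  0.68772904]), 'wrist_torque': array([0.02581386, 0.03257848, 0.04378572]), 'opening': 1.0044045401969919}
scene {'intrinsics': array([[552.08568077,   0.        , 326.79550746],
       [  0.        , 552.08568077, 240.89125358],
       [  0.        ,   0.        ,   1.        ]]), 'k1': -0.1444543556514977, 'position': array([1276.88047241, -340.58621254,  832.33771198]), 'rotation': array([0.85901895, 0.01495813, 1.08029327])}
top {'intrinsics': array([[533.01434939,   0.        , 314.50899126],
       [  0.        , 533.01434939, 244.79533369],
       [  0.        ,   0.        ,   1.        ]]), 'k1': -0.0995906506520958, 'position': array([ 456.22058707,   71.87814454, 1142.20507172]), 'rotation': array([ 0.05129994,  0.00626607, -1.54471865])}
wrist {'intrinsics': array([[417.85283493,   0.        , 320.70138124],
       [  0.        , 417.85283493, 244.11517478],
       [  0.        ,   0.        ,   1.        ]]), 'k1': -0.09133245920706373, 'position': array([193.49569036, 597.13672315, 373.6332049 ]), 'rotation': array([-2.98085418e-01,  9.65327599e-04,  1.13654660e+00])}
```

View pics/top0.png

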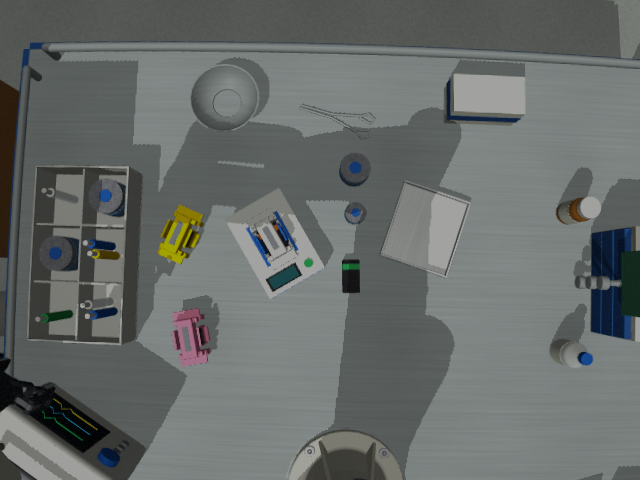

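View pics/scene0.png

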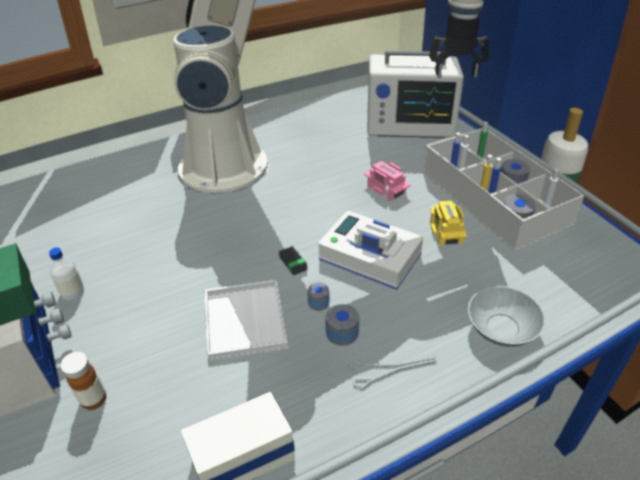

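View pics/wrist0.png

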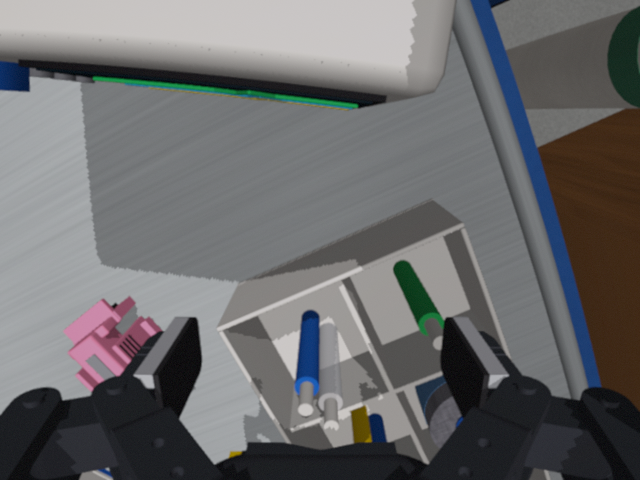

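Top view: pump centred at about (277,243), with a white cover and blue tabs at about (272,238). The decoys are yellow at (180,236) and pink at (190,338). The tray is at (426,228), battery at (351,276), and tapes at (355,169) and (355,213). Only the white cover on the pump fits the description, so I'll confirm it in enlarged crops.

```bash
cat > h.py <<'E'
import numpy as np, cv2
from scipy.spatial.transform import Rotation as Ro
def ray(c,px):
    K=c["intrinsics"]; f=K[0,0]; k=c["k1"]
    px=np.atleast_2d(px).astype(float)
    d=np.array([(px[:,0]-K[0,2])/K[0,0],(px[:,1]-K[1,2])/K[1,1]]).T
    u=d.copy()
    for _ in range(30):
        u=d/(1+k*(u**2).sum(1,keepdims=True))
    v=np.c_[u[:,0],-u[:,1],-np.ones(len(u))]
    return v@Ro.from_euler('xyz',c["rotation"]).as_matrix().T
def atz(c,px,z):
    v=ray(c,px); p=np.array(c["position"])
    return p+v*((z-p[2])/v[:,2])[:,None]
def proj(c,P):
    P=np.atleast_2d(P)
    q=(P-c["position"])@Ro.from_euler('xyz',c["rotation"]).as_matrix()
    u=np.c_[q[:,0]/-q[:,2],-q[:,1]/-q[:,2]]
    u=u*(1+c["k1"]*(u**2).sum(1,keepdims=True))
    K=c["intrinsics"]
    return np.c_[u[:,0]*K[0,0]+K[0,2],u[:,1]*K[1,1]+K[1,2]]
E
python3 - <<'E'
import cv2
a=cv2.imread('pics/top0.png'); s=cv2.imread('pics/scene0.png')
cv2.imwrite('pics/topc.png',cv2.resize(a[180:310,215:335],None,fx=4.6,fy=4.6,interpolation=cv2.INTER_CUBIC))
cv2.imwrite('pics/tray_c.png',cv2.resize(a[150:300,330:480],None,fx=4,fy=4,interpolation=cv2.INTER_CUBIC))
cv2.imwrite('pics/scenec.png',cv2.resize(s[200:300,300:435],None,fx=5.5,fy=5.5,interpolation=cv2.INTER_CUBIC))
E
```

```text
(no output)
```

View pics/topc.png

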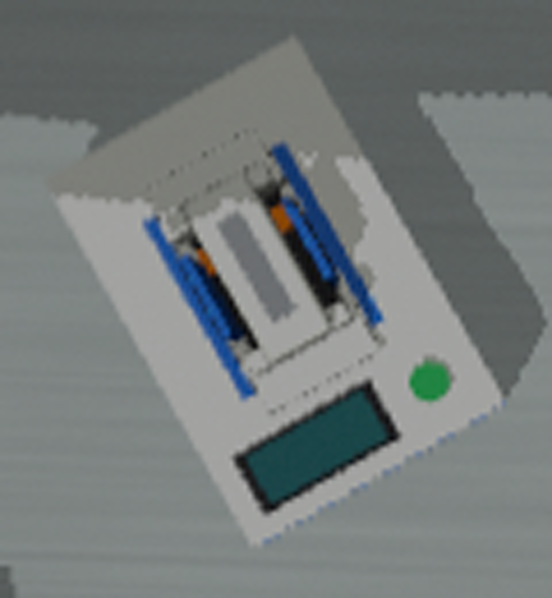

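View pics/tray_c.png

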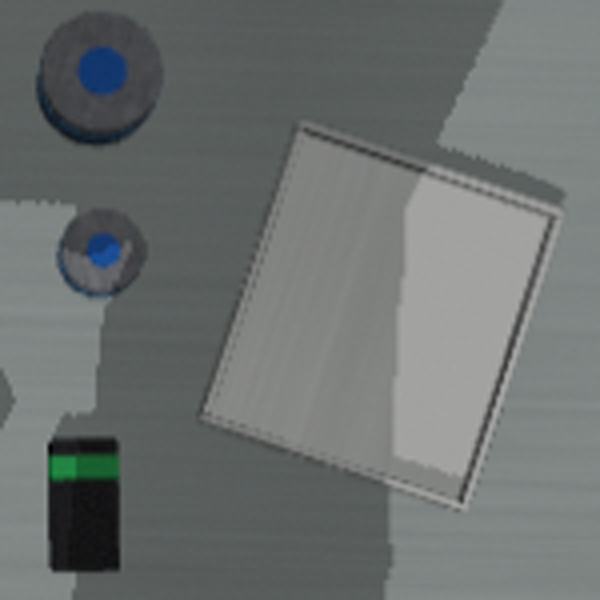

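View pics/scenec.png

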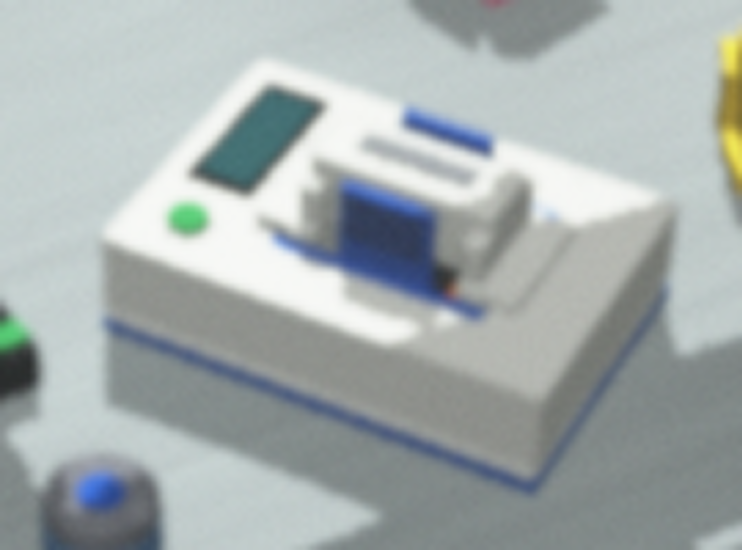

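The crops confirm it: a white cap with a blue ribbed tab on each long side, seated between the blue ledges of the white pump. The display is at its -x end (crop (318,447)). Now I'll measure.

```bash
cat > meas.py <<'E'
from rig import r
from h import *
np.set_printoptions(precision=2,suppress=True)
c=r.get_calibration("top")
def o(p,s,off): return (np.array(p,float)+.5)/s-.5+np.array(off)
A=atz(c,o([(293,37),(50,188),(258,545),(502,402)],4.6,(215,180)),50)
T=atz(c,o([(300,122),(563,210),(465,510),(200,417)],4,(330,150)),20)
cap=atz(c,o([(242,290)],4.6,(215,180)),84)
L=atz(c,o([(152,220),(248,395),(281,147),(377,320)],4.6,(215,180)),50)
for n,Q in(("pump",A),("tray",T)):
    print(n,Q[:,:2].tolist(),"\nsides",np.linalg.norm(np.roll(Q,-1,0)-Q,axis=1),"mean",Q.mean(0))
ex=(A[0]+A[1]-A[2]-A[3]); ex/=np.linalg.norm(ex)
print("pump yaw",np.arctan2(ex[1],ex[0]),"bay",A.mean(0)+ex*(105-95), "from ledges",L.mean(0),"ledge ends",L[:,:2].tolist())
e1=L[0]-L[1];e2=L[2]-L[3];print(np.arctan2(e1[1],e1[0]),np.arctan2(e2[1],e2[0]),np.linalg.norm(e1))
print("cap top",cap)
ty=T[1]-T[2]+T[0]-T[3];print("tray long yaw",np.arctan2(ty[1],ty[0]))
for n,p,z in(("tbig",(355,168),50),("tsm",(355,212),40),("bat",(351,276),20)): print(n,atz(c,[p],z))
s=r.sense(); R=Ro.from_euler('xyz',s['tcp_rot']).as_matrix(); print(R)
cw=r.get_calibration("wrist"); print("cam in tool",R.T@(cw['position']-s['eef_pos']))
E
python3 meas.py
```

```text
pump [[628.4310993971133, 158.09405613062157], [557.6336669262628, 265.28904832089995], [400.66306017480684, 166.94202438291035], [467.0780954573321, 60.100590134817715]] 
sides [128.46 185.23 125.8  188.78] mean [513.45 162.61  50.  ]
tray [[656.3615020168869, -107.74541424123366], [613.3032321909182, -249.56548760076828], [452.4339324739918, -198.7433964456111], [498.0151514581533, -57.30825777648768]] 
sides [148.21 168.71 148.6  166.19] mean [ 555.03 -153.34   20.  ]
pump yaw 0.5526775000050592 bay [521.96 167.86  50.  ] from ledges [523.09 167.72  50.  ] ledge ends [[544.3600379491464, 218.82302039695145], [467.2186818736764, 173.35148271266985], [578.6064706783185, 161.95058288202898], [502.16317075483573, 116.75056581902956]]
0.5326314692828757 0.533989098318156 89.5457958618689
cap top [[512.21 174.17  84.  ]]
tray long yaw -0.30717247958664373
tbig [[673.52   0.48  50.  ]]
tsm [[583.    -2.08  40.  ]]
bat [[449.94   1.99  20.  ]]
[[-0.91  0.42 -0.  ]
 [ 0.42  0.91 -0.  ]
 [ 0.   -0.   -1.  ]]
cam in tool [  74.77   -1.52 -153.79]
```

Sizes agree: pump 127x187 measured against 130x190, tray 148x168 against 150x170. The bay is near (522.5, 167.8) with yaw about 0.535. I'll move towards it, then turn.

carry_out(
  rows="1 -0.9 -0.6 0 0;1 -1 -0.65 0 0;1 -1 -0.65 0 0;1 -1 -0.65 0 0;1 -1 -0.65 0 0.5;1 -1 -0.65 0 1;1 -0.8 -0.8 0 1;1 -0.7 -0.9 0 1;1 -0.5 -1 0 1;1 -0.4 -1 0 1;1 0 -1 0 1;1 0 -1 0 1",
)

```text
clock: 1.65
eef_pos: [279.7, 245.8, 220.3]
tcp_rot: [-3.141, 0.0, 1.656]
contact_force: [-0.6, -0.3, 0.1]
opening: 1.0
```

```bash
cat > go.py <<'E'
import sys
from rig import r
from h import *
np.set_printoptions(precision=3,suppress=True)
s=r.sense(); t=np.array([float(v) for v in sys.argv[1:4]]); yaw=float(sys.argv[4])
E=Ro.from_euler('xyz',s['tcp_rot']); R=E.as_matrix()
d=R.T@(t-s['eef_pos'])/30
q=s['tcp_rot'][2]; 
x=R[:,0]; cy=np.arctan2(x[1],x[0]); dy=(yaw-cy+np.pi)%(2*np.pi)-np.pi
Rt=Ro.from_euler('xyz',[np.pi,0,yaw]).as_matrix()
print("t",s['clock'],"pos",s['eef_pos'],"yaw",cy,"tilt",R[:,2],"q6",s['qpos'][5],"F",s['contact_force'],"op",s['opening'])
print("units now-frame",d,"turn units",-np.degrees(dy)/8,"units in final frame",Rt.T@(t-s['eef_pos'])/30)
E
python3 go.py 522.5 167.8 200 .535
```

```text
t 1.65 pos [279.734 245.784 220.336] yaw 1.6558853582682806 tilt [-0. -0. -1.] q6 0.6317305484257323 F [-0.582 -0.278  0.078] op 1.0002241550064912
units now-frame [-3.278  7.842  0.677] turn units 8.027750043347712 units in final frame [5.636 6.362 0.678]
```

carry_out(
  rows="1 0 0.4 0 1;1 0 0.4 0 1;1 0 0.4 0 1;1 0 0 0 1;1 0 0 0 1;1 0 0 0 1;1 0 0 0 1;1 0 0 0 1;1 0.9 1 0.1 0;1 0.9 1 0.1 0;1 0.9 1 0.1 0;1 0.9 1 0.1 0",
)

```text
clock: 3.15
eef_pos: [472.0, 197.6, 208.2]
tcp_rot: [-3.141, 0.0, 0.544]
contact_force: [0.3, 0.1, 0.3]
opening: 1.002
```

```bash
python3 go.py 522.5 167.8 200 .535
```

```text
t 3.15 pos [471.984 197.582 208.231] yaw 0.5444937829662913 tilt [-0. -0. -1.] q6 1.4197399190485267 F [0.324 0.127 0.295] op 1.0017766641907624
units now-frame [0.926 1.721 0.274] turn units 0.06799421194771059 units in final frame [0.942 1.713 0.274]
```

carry_out(
  rows="1 0.4 0.8 0.1 0;1 0.4 0.8 0.1 0;1 0 0 0 0;1 0 0 0 0",
)

```text
clock: 3.65
eef_pos: [515.5, 169.6, 202.3]
tcp_rot: [-3.141, 0.001, 0.544]
contact_force: [-0.7, -0.2, -0.7]
opening: 0.998
```

```bash
python3 go.py 522.5 167.8 200 .535; python3 - <<'E'
from rig import r
import cv2,json
c=r.get_calibration("wrist"); im=r.grab_frame("wrist"); cv2.imwrite("pics/w1.png",im)
json.dump({k:(v.tolist() if hasattr(v,'tolist') else v) for k,v in c.items()},open("w1.json","w")); print(c['position'],c['rotation'])
E
```

```text
t 3.65 pos [515.539 169.634 202.252] yaw 0.5442217886398573 tilt [-0.001 -0.    -1.   ] q6 1.341340486711553 F [-0.673 -0.238 -0.69 ] op 0.9983452235477309
units now-frame [0.167 0.172 0.075] turn units 0.06604619607818761 units in final frame [0.168 0.171 0.075]
[579.67685596 207.01180236 355.97784511] [-0.30000156  0.00131374 -1.02800042]
```

View pics/w1.png

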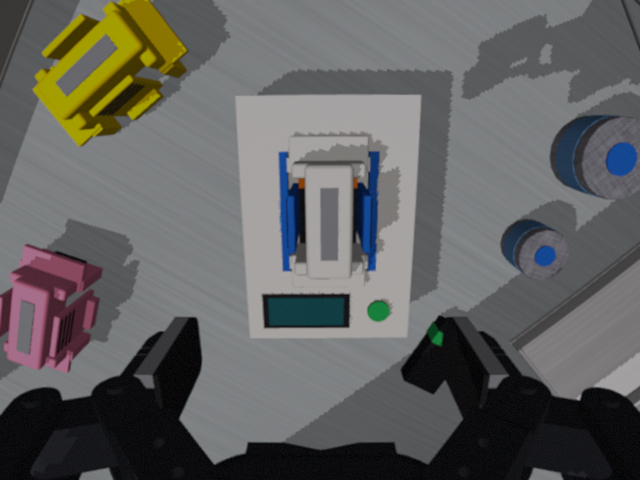

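The wrist view shows the pump squarely. Top corners are near (236,96), (420,95), (408,337) and (250,338), and the cap top slot is near (329,225). Next I'll refine these in an enlargement.

```bash
python3 - <<'E'
import cv2
a=cv2.imread('pics/w1.png')
cv2.imwrite('pics/w1c.png',cv2.resize(a[120:320,230:430],None,fx=3,fy=3,interpolation=cv2.INTER_CUBIC))
E
```

```text
(no output)
```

View pics/w1c.png

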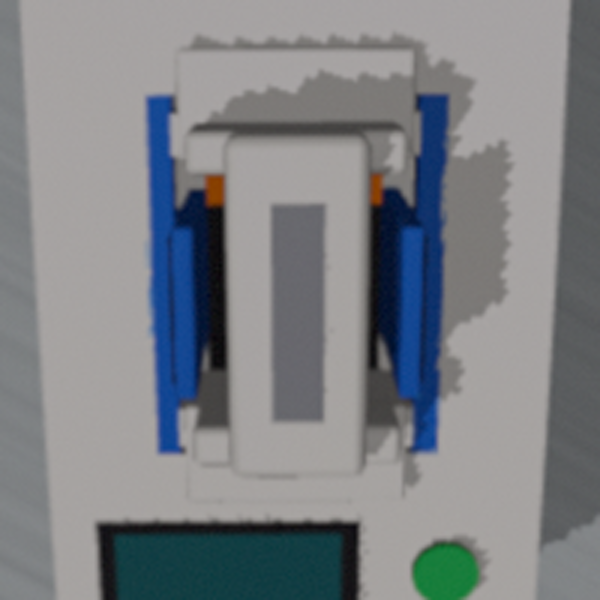

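```bash
python3 - <<'E'
from h import *; import json
np.set_printoptions(precision=2,suppress=True)
c={k:np.array(v) for k,v in json.load(open('w1.json')).items()}
o=lambda p:(np.array(p,float)+.5)/3-.5+np.array([230,120])
def rep(n,p,z):
    Q=atz(c,p,z); e=Q[0]-Q[1]+Q[3]-Q[2]; 
    print(n,"mean",Q.mean(0),"sides",np.linalg.norm(np.roll(Q,-1,0)-Q,axis=1),"yaw",np.arctan2(e[1],e[0]))
rep("pump",np.array([(236,96),(250,338),(408,337),(420,95.]),50) if 0 else np.array([(236,96),(250,338),(408,337),(420,95.)]),50)
rep("ledge",o([(147,96),(160,453),(438,453),(448,96)]),50)
rep("tabs",o([(172,226),(180,398),(418,398),(423,226)]),84)
rep("slot",o([(272,205),(272,422),(322,422),(324,205)]),84)
rep("capz84",o([(228,140),(234,474),(361,474),(370,140)]),84)
E
```

```text
File "<stdin>", line 8
    rep("pump",np.array([(236,96),(250,338),(408,337),(420,95.]),50) if 0 else np.array([(236,96),(250,338),(408,337),(420,95.)]),50)
                                                              ^
SyntaxError: closing parenthesis ']' does not match opening parenthesis '('
```

```bash
python3 - <<'E'
from h import *; import json
np.set_printoptions(precision=2,suppress=True)
c={k:np.array(v) for k,v in json.load(open('w1.json')).items()}
o=lambda p:(np.array(p,float)+.5)/3-.5+np.array([230,120])
def rep(n,p,z):
    Q=atz(c,p,z); e=Q[0]-Q[1]+Q[3]-Q[2]; 
    print(n,"mean",Q.mean(0),"sides",np.linalg.norm(np.roll(Q,-1,0)-Q,axis=1),"yaw",np.arctan2(e[1],e[0]))
rep("pump",np.array([(236,96),(250,338),(408,337),(420,95.)]),50)
rep("ledge",o([(147,96),(160,453),(438,453),(448,96)]),50)
rep("tabs",o([(172,226),(180,398),(418,398),(423,226)]),84)
rep("slot",o([(272,205),(272,422),(322,422),(324,205)]),84)
rep("capz84",o([(228,140),(234,474),(361,474),(370,140)]),84)
E
```

```text
pump mean [513.46 160.52  50.  ] sides [190.28 131.23 190.2  128.98] yaw 0.5520928741801643
ledge mean [522.26 165.46  50.  ] sides [91.55 72.57 91.6  72.38] yaw 0.5525593504291354
tabs mean [522.34 166.25  84.  ] sides [39.77 54.43 39.78 55.12] yaw 0.5570073503596391
slot mean [521.74 166.1   84.  ] sides [50.19 11.5  50.2  11.36] yaw 0.5439208463849683
capz84 mean [522.38 166.29  84.  ] sides [77.18 29.6  77.2  30.6 ] yaw 0.5441791996359122
```

```bash
python3 go.py 522.3 166.6 76 .551
```

```text
t 3.7 pos [515.464 169.833 202.417] yaw 0.5447864234755393 tilt [-0.001  0.    -1.   ] q6 1.3412393101897726 F [ 0.267  0.29  -0.402] op 0.9989849016493999
units now-frame [0.141 0.212 4.214] turn units -0.04450146381664674 units in final frame [0.138 0.211 4.214]
```

carry_out(
  rows="1 0.14 0.21 0.5 -0.05;1 0 0 0.7 0;1 0 0 0.7 0;1 0 0 0.7 0;1 0 0 0.4 0;1 0 0 0 0;1 0 0 0 0",
)

```text
clock: 4.58
eef_pos: [523.5, 166.5, 113.0]
tcp_rot: [3.141, -0.001, 0.552]
contact_force: [-0.1, -1.1, -0.5]
opening: 1.001
```

```bash
python3 go.py 522.3 166.6 76 .551; python3 - <<'E'
from rig import r
import cv2,json
c=r.get_calibration("wrist"); im=r.grab_frame("wrist"); cv2.imwrite("pics/w2.png",im)
json.dump({k:(v.tolist() if hasattr(v,'tolist') else v) for k,v in c.items()},open("w2.json","w"))
E
python3 go.py 522.3 166.6 76 .551
```

```text
t 4.575 pos [523.539 166.478 113.004] yaw 0.5517213663550717 tilt [ 0.001  0.    -1.   ] q6 1.3242303464835001 F [-0.056 -1.051 -0.466] op 1.0014743060214875
units now-frame [-0.034 -0.025  1.233] turn units 0.005166405953542169 units in final frame [-0.033 -0.025  1.233]
t 4.625 pos [523.671 166.514 113.202] yaw 0.551689904611689 tilt [ 0.001  0.    -1.   ] q6 1.3242610199506903 F [-0.485  0.211 -0.108] op 1.0023586289519668
units now-frame [-0.039 -0.027  1.24 ] turn units 0.004941077814549323 units in final frame [-0.037 -0.026  1.24 ]
```

View pics/w2.png

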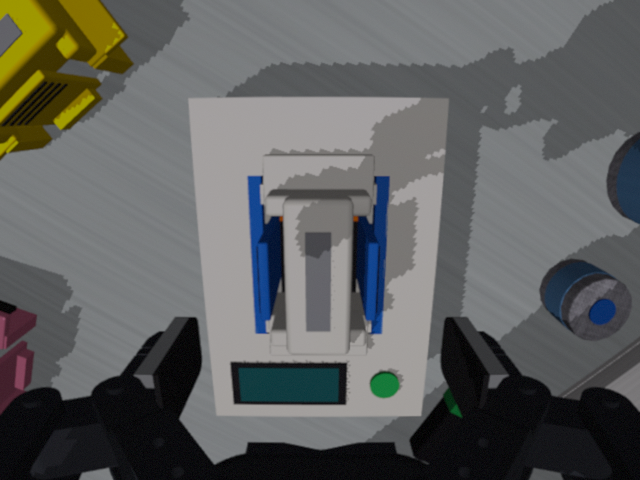

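The fingers' inner faces (columns 200 and 442) are centred on the tabs (columns 259 and 383). I'll descend to grip height.

carry_out(
  rows="1 -0.03 -0.02 0.4 0;1 0 0 0.4 0;1 0 0 0.3 0;1 0 0 0.13 0;1 0 0 0 0;1 0 0 0 0",
  newtons=20,
)

```text
clock: 5.38
eef_pos: [522.3, 166.4, 75.8]
tcp_rot: [3.142, -0.0, 0.552]
contact_force: [-0.2, -0.7, -0.3]
opening: 1.005
```

```bash
cat > f.py <<'E'
# averaged state over several control periods (each camera call = .05 s hold), tool-frame force
import sys
from rig import r
from h import *
np.set_printoptions(precision=2,suppress=True)
n=int(sys.argv[1]) if len(sys.argv)>1 else 6
P=[];F=[];O=[];Y=[];M=[]
for i in range(n):
    s=r.sense(); R=Ro.from_euler('xyz',s['tcp_rot']).as_matrix()
    P.append(s['eef_pos']);F.append(R.T@s['contact_force']);M.append(R.T@s['wrist_torque']);O.append(s['opening']);Y.append(np.arctan2(R[1,0],R[0,0]))
    if i<n-1: im=r.grab_frame("wrist")
P=np.array(P);F=np.array(F)
print("t %.2f"%s['clock'],"pos",P.mean(0),"yaw %.4f op %.4f"%(np.mean(Y),np.mean(O)),"Ftool",F.mean(0),"sd",F.std(0),"M",np.mean(M,0))
yw=.551; b=np.array([522.3,166.6]); d=P.mean(0)[:2]-b
print("in pump frame: x %.2f y %.2f"%(d@[np.cos(yw),np.sin(yw)],d@[-np.sin(yw),np.cos(yw)]), "possd",P.std(0))
E
python3 f.py 6
```

```text
t 5.62 pos [522.26 166.41  75.86] yaw 0.5515 op 0.9994 Ftool [0.27 0.01 0.16] sd [0.71 0.55 0.24] M [-0.02 -0.01  0.02]
in pump frame: x -0.13 y -0.14 possd [0.05 0.01 0.05]
```

carry_out(
  rows="0.75 0 0 0 0;0.75 0 0 0 0;0.75 0 0 0 0;0.71 0 0 0 0;0.71 0 0 0 0",
  newtons=20,
)

```text
clock: 6.25
eef_pos: [522.0, 166.3, 75.6]
tcp_rot: [-3.142, 0.0, 0.552]
contact_force: [0.4, 0.3, -0.7]
opening: 0.709
```

```bash
python3 f.py 6; python3 - <<'E'
from rig import r
import cv2
cv2.imwrite("pics/w3.png",r.grab_frame("wrist"))
E
```

```text
t 6.50 pos [522.04 166.36  75.58] yaw 0.5516 op 0.7102 Ftool [0.19 0.25 0.18] sd [0.23 0.24 0.48] M [ 0.01 -0.01  0.01]
in pump frame: x -0.35 y -0.07 possd [0.01 0.02 0.01]
```

View pics/w3.png

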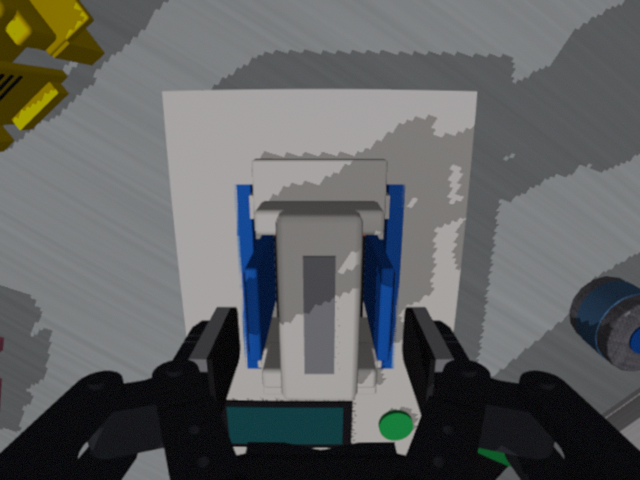

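The pads appear lower in the picture than the tabs. I'll project the expected tip and tab points to check the x alignment.

```bash
python3 - <<'E'
from rig import r
from h import *
np.set_printoptions(precision=1,suppress=True)
c=r.get_calibration("wrist"); s=r.sense(); R=Ro.from_euler('xyz',s['tcp_rot']).as_matrix()
for z in (-10,0,10,22):
  print(z,[proj(c,s['eef_pos']+R@np.array([x,sg*30,z]))[0] for sg in(-1,1) for x in(-11,11)])
yw=.551;ex=np.array([np.cos(yw),np.sin(yw),0]);ey=np.array([-ex[1],ex[0],0]);b=np.array([522.3,166.6,0])
for z in(50,84): print("tab z",z,[proj(c,b+ex*x+ey*y+[0,0,z])[0] for y in(28,-28) for x in(-20,20)])
E
python3 - <<'E'
import cv2
a=cv2.imread('pics/w3.png')
cv2.imwrite('pics/w3c.png',cv2.resize(a[180:430,180:460],None,fx=2.4,fy=2.4,interpolation=cv2.INTER_CUBIC))
E
```

```text
-10 [array([242. , 343.5]), array([238.3, 292. ]), array([395. , 343.4]), array([398.3, 291.8])]
0 [array([246.2, 331. ]), array([243. , 281.8]), array([391. , 330.9]), array([393.9, 281.7])]
10 [array([250.1, 319.8]), array([247.2, 272.8]), array([387.4, 319.7]), array([389.9, 272.6])]
22 [array([254.2, 307.8]), array([251.7, 263.1]), array([383.5, 307.7]), array([385.7, 263. ])]
tab z 50 [array([260.3, 320.8]), array([256.2, 240.8]), array([377.2, 320.8]), array([380.9, 240.7])]
tab z 84 [array([248.8, 360.2]), array([242.7, 267.1]), array([387.9, 360.2]), array([393.4, 267. ])]
```

View pics/w3c.png

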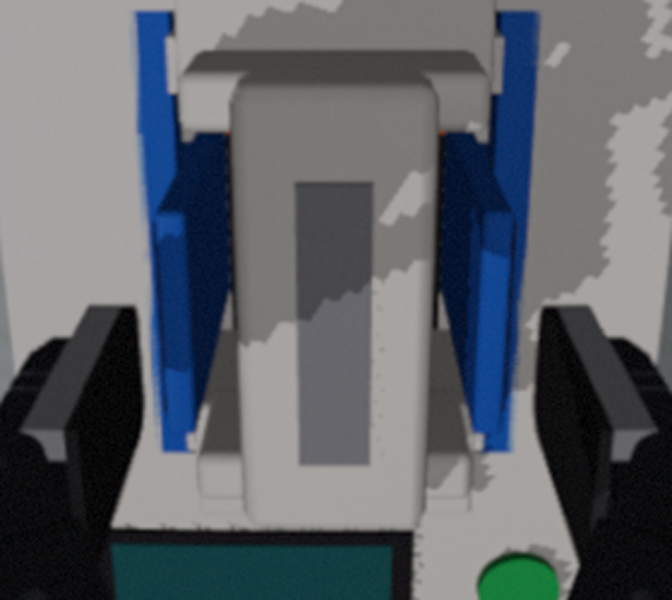

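The light parallelograms are the pads' upper edges. They are 22 mm wide and 61 mm apart, which matches an opening of 0.71. Fingers (columns 236 and 405) and tabs (columns 247 and 393) share a mid-line within about 0.3 mm. I'll close in small steps and watch the sideways force.

carry_out(
  rows="0.68 0 0 0 0;0.66 0 0 0 0;0.64 0 0 0 0;0.63 0 0 0 0;0.63 0 0 0 0",
  newtons=20,
)

```text
clock: 7.18
eef_pos: [522.0, 166.4, 75.6]
tcp_rot: [3.142, 0.0, 0.552]
contact_force: [-0.1, 0.5, 0.3]
opening: 0.627
```

```bash
python3 f.py 8
```

```text
t 7.53 pos [522.04 166.36  75.59] yaw 0.5516 op 0.6304 Ftool [-0.01  0.35  0.04] sd [0.37 0.49 0.36] M [-0.01 -0.01  0.  ]
in pump frame: x -0.34 y -0.07 possd [0.02 0.01 0.01]
```

carry_out(
  rows="0.62 0 0 0 0;0.6 0 0 0 0;0.58 0 0 0 0;0.58 0 0 0 0",
  newtons=20,
)

```text
clock: 8.02
eef_pos: [522.0, 166.4, 75.6]
tcp_rot: [3.142, -0.0, 0.552]
contact_force: [0.5, 0.4, -0.5]
opening: 0.576
```

```bash
python3 f.py 10;  python3 - <<'E'
from rig import r
import cv2
a=r.grab_frame("wrist");cv2.imwrite("pics/w4.png",a)
cv2.imwrite('pics/w4c.png',cv2.resize(a[180:430,180:460],None,fx=2.4,fy=2.4,interpolation=cv2.INTER_CUBIC))
E
```

```text
t 8.47 pos [522.04 166.35  75.59] yaw 0.5516 op 0.5808 Ftool [-0.13 -0.18 -0.07] sd [0.46 0.48 0.58] M [-0.01 -0.03 -0.02]
in pump frame: x -0.35 y -0.08 possd [0.01 0.01 0.01]
```

View pics/w4c.png

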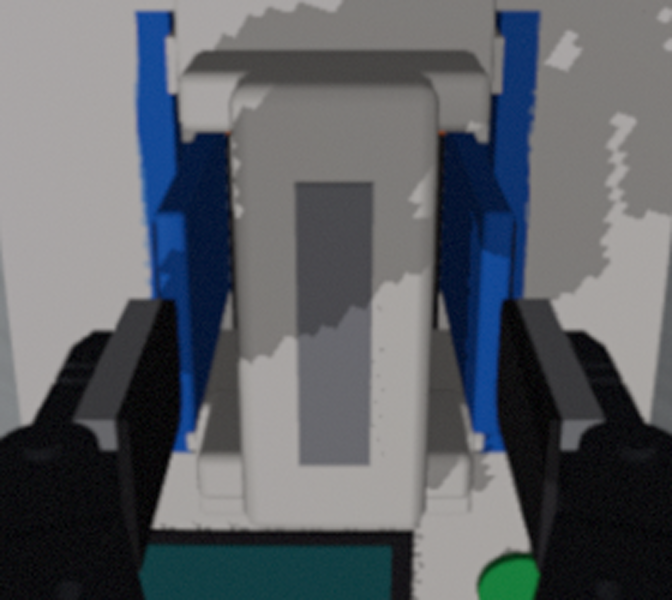

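The tabs look unmoved at crop (160,215) and (512,215). I'll work out the true pad gap from the picture, since opening to width may not be linear.

```bash
python3 - <<'E'
from rig import r
from h import *
np.set_printoptions(precision=1,suppress=True)
c=r.get_calibration("wrist"); s=r.sense(); R=Ro.from_euler('xyz',s['tcp_rot']).as_matrix()
o=lambda p:(np.array(p,float)+.5)/2.4-.5+180
def tool(px,zt):
    w=atz(c,px,s['eef_pos'][2]-zt); return (w-s['eef_pos'])@R
# pad upper edges inner: near tip edge x=+11, far x=-11
L4=o([(130,300),(175,300),(78,418),(121,420)]);R4=o([(503,300),(548,300),(603,418),(558,420)])
L3=o([(90,306),(135,306),(25,430),(70,432)]);R3=o([(540,306),(588,306),(655,430),(610,432)])
for z in(-16,-20,-24):
    print(z,"op.58",tool(L4,z)[:,:2].round(1).tolist(),tool(R4,z)[:,:2].round(1).tolist())
    print(z,"op.71",tool(L3,z)[:,:2].round(1).tolist(),tool(R3,z)[:,:2].round(1).tolist())
zt=s['eef_pos'][2]-84
print("tabs",tool(o([(160,215),(163,450),(512,215),(508,450)]),zt)[:,:2].round(1).tolist())
E
```

```text
-16 op.58 [[8.6, -30.6], [8.6, -23.8], [-12.1, -40.4], [-12.4, -33.6]] [[8.6, 25.8], [8.5, 32.7], [-12.2, 42.9], [-12.5, 35.7]]
-16 op.71 [[7.5, -36.9], [7.6, -30.0], [-14.5, -49.3], [-14.7, -42.0]] [[7.5, 31.5], [7.5, 38.9], [-14.6, 51.5], [-14.8, 44.2]]
-20 op.58 [[10.5, -29.7], [10.5, -23.1], [-9.6, -39.2], [-9.9, -32.6]] [[10.5, 25.1], [10.4, 31.7], [-9.7, 41.7], [-9.9, 34.7]]
-20 op.71 [[9.5, -35.8], [9.5, -29.0], [-11.9, -47.8], [-12.1, -40.7]] [[9.5, 30.6], [9.4, 37.8], [-12.0, 50.1], [-12.2, 43.0]]
-24 op.58 [[12.4, -28.8], [12.4, -22.3], [-7.1, -38.0], [-7.4, -31.5]] [[12.4, 24.4], [12.3, 30.8], [-7.2, 40.4], [-7.4, 33.7]]
-24 op.71 [[11.4, -34.7], [11.4, -28.1], [-9.3, -46.3], [-9.5, -39.5]] [[11.4, 29.7], [11.3, 36.7], [-9.4, 48.6], [-9.6, 41.7]]
tabs [[19.5, -26.7], [-22.9, -28.8], [19.4, 27.8], [-23.0, 29.5]]
```

The wrist-picture geometry of the fingers doesn't fit tips 22 mm ahead of the TCP, so I'll check their height from the other cameras.

```bash
python3 - <<'E'
from rig import r
from h import *
np.set_printoptions(precision=1,suppress=True)
a=r.grab_frame("scene");cv2.imwrite("pics/s4.png",a)
cv2.imwrite('pics/s4c.png',cv2.resize(a[130:290,290:440],None,fx=3.75,fy=3.75,interpolation=cv2.INTER_CUBIC))
c=r.get_calibration("scene"); s=r.sense(); R=Ro.from_euler('xyz',s['tcp_rot']).as_matrix()
for z in (-56,-20,0,22): print(z,[((proj(c,s['eef_pos']+R@np.array([x,sg*25,z]))[0]-[290,130])*3.75) for sg in(-1,1) for x in(-11,11)])
E
```

```text
-56 [array([325. , 275.1]), array([360.3, 286.7]), array([284.3, 323.1]), array([320.4, 335.4])]
-20 [array([322.3, 325.4]), array([356.9, 337.1]), array([282.4, 373.9]), array([317.7, 386.3])]
0 [array([320.8, 352.5]), array([355. , 364.3]), array([281.3, 401.2]), array([316.2, 413.7])]
22 [array([319.2, 381.6]), array([353. , 393.5]), array([280.1, 430.6]), array([314.6, 443.1])]
```

View pics/s4c.png

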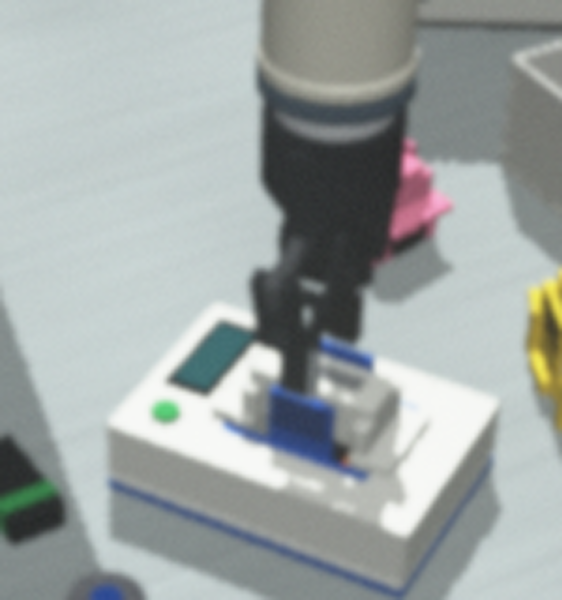

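View pics/w4.png

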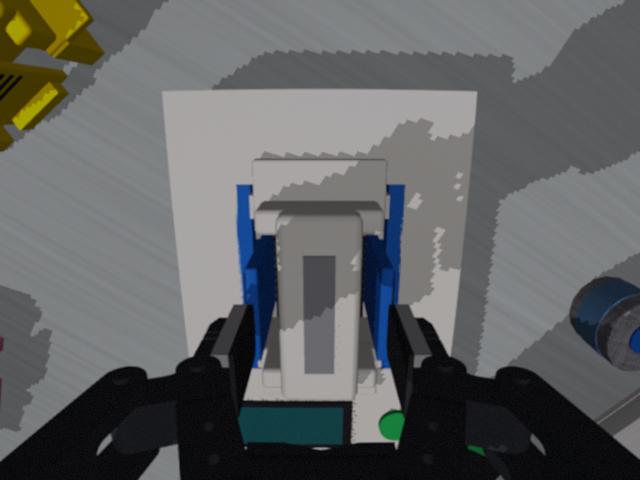

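Both cameras show the fingertips about 16 mm behind the reported TCP, at world z of about 88–91. That is above the tab tops (84), which is why the tabs did not move. The stated 22 mm ahead doesn't hold, so I'll trust the pictures. I'll reopen and go lower in watched steps.

carry_out(
  rows="0.75 0 0 0 0;0.75 0 0 0 0;0.75 0 0 0.2 0;0.75 0 0 0.2 0;0.75 0 0 0.1 0;0.75 0 0 0 0;0.75 0 0 0 0",
  newtons=20,
)

```text
clock: 9.45
eef_pos: [522.1, 166.4, 60.6]
tcp_rot: [3.142, -0.0, 0.552]
contact_force: [-0.3, -0.5, -0.1]
opening: 0.749
```

```bash
cat > look.py <<'E'
import sys
from rig import r
from h import *
n=sys.argv[1]
a=r.grab_frame("scene"); b=r.grab_frame("wrist")
A=cv2.resize(a[180:290,310:430],(400,367),interpolation=cv2.INTER_CUBIC)
B=cv2.resize(b[180:430,180:460],(400,357),interpolation=cv2.INTER_CUBIC)
cv2.imwrite(f"pics/{n}.png",np.hstack([A[:357],B]))
E
python3 f.py 3; python3 look.py l5
```

```text
t 9.55 pos [522.16 166.39  60.69] yaw 0.5516 op 0.7486 Ftool [-0.45 -0.09 -0.03] sd [0.24 0.28 0.16] M [-0.01 -0.01 -0.  ]
in pump frame: x -0.23 y -0.10 possd [0.04 0.01 0.06]
```

View pics/l5.png

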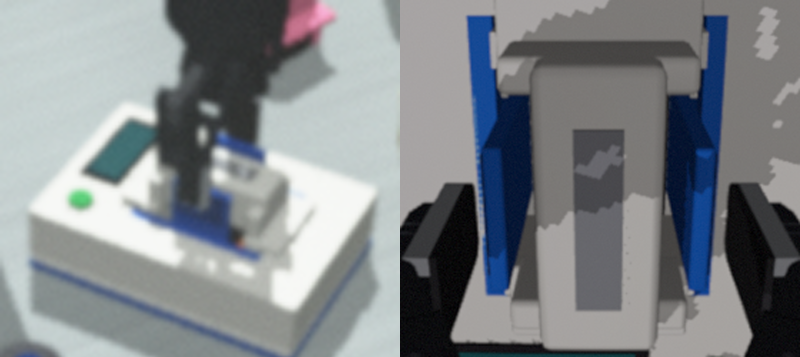

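The near finger now overlaps the tab by about 5 mm (tip at left-crop (190,210), tab top about row 192), with no force. I'll go lower.

carry_out(
  rows="0.75 0 0 0.2 0;0.75 0 0 0.2 0;0.75 0 0 0.1 0;0.75 0 0 0 0;0.75 0 0 0 0",
  newtons=20,
)

```text
clock: 10.28
eef_pos: [522.1, 166.4, 45.6]
tcp_rot: [3.142, -0.0, 0.552]
contact_force: [0.1, -0.5, -0.8]
opening: 0.751
```

```bash
python3 f.py 3; python3 look.py l6; python3 - <<'E'
from rig import r
import cv2
cv2.imwrite("pics/w6.png",r.grab_frame("wrist"))
E
```

```text
t 10.38 pos [522.15 166.38  45.68] yaw 0.5516 op 0.7512 Ftool [-0.09  0.14 -0.  ] sd [0.17 0.52 0.56] M [-0.03 -0.01  0.  ]
in pump frame: x -0.24 y -0.11 possd [0.04 0.01 0.06]
```

View pics/l6.png

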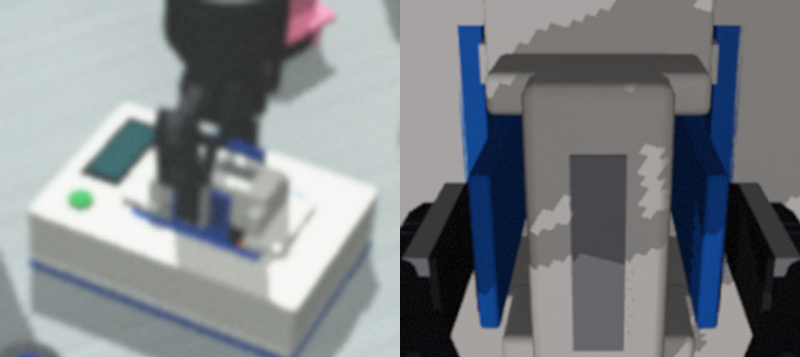

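View pics/w6.png

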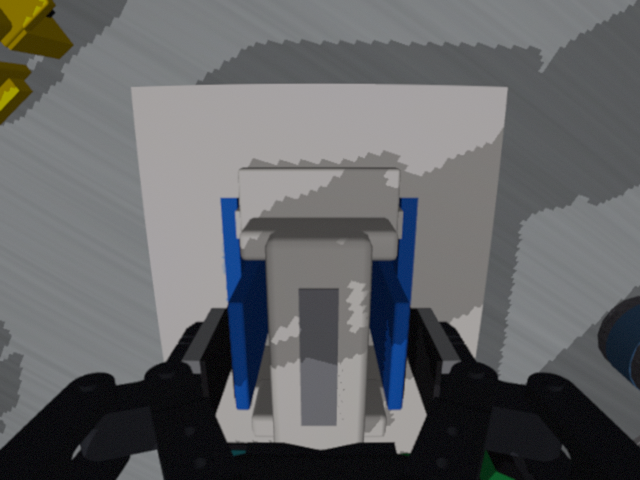

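carry_out(
  rows="0.75 0 0 0.1 0;0.75 0 0 0.07 0;0.7 0 0 0 0;0.67 0 0 0 0;0.67 0 0 0 0",
  newtons=20,
)

```text
clock: 11.15
eef_pos: [521.9, 166.4, 40.5]
tcp_rot: [-3.142, 0.0, 0.552]
contact_force: [-0.6, -0.1, -1.6]
opening: 0.668
```

```bash
python3 f.py 5
```

```text
t 11.35 pos [521.92 166.37  40.47] yaw 0.5516 op 0.6706 Ftool [-0.34 -0.54  1.01] sd [0.36 0.24 0.49] M [ 0.14 -0.02 -0.01]
in pump frame: x -0.44 y 0.00 possd [0.02 0.02 0.01]
```

carry_out(
  rows="0.66 0 0 0 0;0.65 0 0 0 0;0.65 0 0 0 0",
  newtons=20,
)

```text
clock: 11.72
eef_pos: [521.9, 166.5, 40.6]
tcp_rot: [-3.141, 0.0, 0.552]
contact_force: [-3.0, 3.8, 3.3]
opening: 0.649
```

```bash
python3 f.py 5
```

```text
t 11.93 pos [521.94 166.46  40.56] yaw 0.5516 op 0.6507 Ftool [-1.2  -3.88 -2.92] sd [0.8  0.63 0.41] M [ 0.7  -0.16 -0.02]
in pump frame: x -0.38 y 0.07 possd [0.05 0.04 0.02]
```

Only the tool's -y finger is touching: force on the tool is -3.9 N along its y. The tool is therefore about 0.5 mm too far to +y, so I'll shift it and re-read.

carry_out(
  rows="0.65 0 -0.02 0 0;0.65 0 0 0 0;0.65 0 0 0 0",
)

```text
clock: 12.3
eef_pos: [521.8, 166.7, 40.5]
tcp_rot: [3.141, -0.0, 0.552]
contact_force: [-2.1, 1.4, 3.1]
opening: 0.652
```

```bash
python3 f.py 6
```

```text
t 12.55 pos [521.82 166.74  40.51] yaw 0.5516 op 0.6501 Ftool [-1.42 -1.23 -3.87] sd [0.57 0.73 0.36] M [ 0.24 -0.24  0.03]
in pump frame: x -0.33 y 0.37 possd [0.01 0.01 0.01]
```

carry_out(
  rows="0.65 0 -0.01 0 0;0.64 0 0 0 0;0.63 0 0 0 0;0.63 0 0 0 0",
)

```text
clock: 13.05
eef_pos: [521.7, 167.0, 40.6]
tcp_rot: [3.141, -0.0, 0.552]
contact_force: [-1.0, -0.4, 4.5]
opening: 0.63
```

```bash
python3 f.py 6
```

```text
t 13.30 pos [521.74 167.05  40.63] yaw 0.5516 op 0.6316 Ftool [-1.78  0.07 -5.08] sd [0.6  0.44 0.34] M [-0.03 -0.31  0.03]
in pump frame: x -0.25 y 0.68 possd [0.02 0.01 0.01]
```

Sideways force is now balanced (0.07 N). The swinging pads also press the tabs down with 5 N, so I'll relieve that by raising slightly while closing.

carry_out(
  rows="0.63 0 0 -0.03 0;0.63 0 0 0 0;0.63 0 0 0 0",
)

```text
clock: 13.68
eef_pos: [521.4, 167.1, 41.1]
tcp_rot: [-3.142, 0.0, 0.552]
contact_force: [0.4, -1.3, -5.0]
opening: 0.633
```

```bash
python3 f.py 5
```

```text
t 13.88 pos [521.4  167.05  41.11] yaw 0.5516 op 0.6311 Ftool [0.66 0.84 4.7 ] sd [0.63 0.38 0.52] M [-0.13 -0.    0.02]
in pump frame: x -0.53 y 0.86 possd [0.02 0.01 0.04]
```

carry_out(
  rows="0.62 0 0 0 0;0.61 0 0 0 0;0.6 0 0 0 0;0.6 0 0 0 0",
)

```text
clock: 14.38
eef_pos: [521.7, 167.2, 41.6]
tcp_rot: [3.142, -0.0, 0.552]
contact_force: [-0.6, 0.1, -0.2]
opening: 0.592
```

```bash
python3 f.py 5
```

```text
t 14.57 pos [521.71 167.17  41.54] yaw 0.5516 op 0.6011 Ftool [-0.29  0.43  0.54] sd [0.51 0.86 0.49] M [-0.07 -0.03  0.02]
in pump frame: x -0.20 y 0.79 possd [0.02 0.01 0.02]
```

carry_out(
  rows="0.59 0 0 -0.005 0;0.58 0 0 -0.005 0;0.57 0 0 -0.005 0;0.56 0 0 -0.005 0;0.56 0 0 0 0",
)

```text
clock: 15.2
eef_pos: [521.5, 167.1, 42.0]
tcp_rot: [-3.142, 0.0, 0.552]
contact_force: [0.9, 0.2, 0.1]
opening: 0.559
```

```bash
python3 f.py 6; python3 look.py l7
```

```text
t 15.45 pos [521.56 167.12  41.97] yaw 0.5516 op 0.5606 Ftool [0.21 0.5  0.02] sd [0.53 0.47 0.49] M [-0.05  0.01  0.01]
in pump frame: x -0.36 y 0.83 possd [0.02 0.01 0.01]
```

View pics/l7.png

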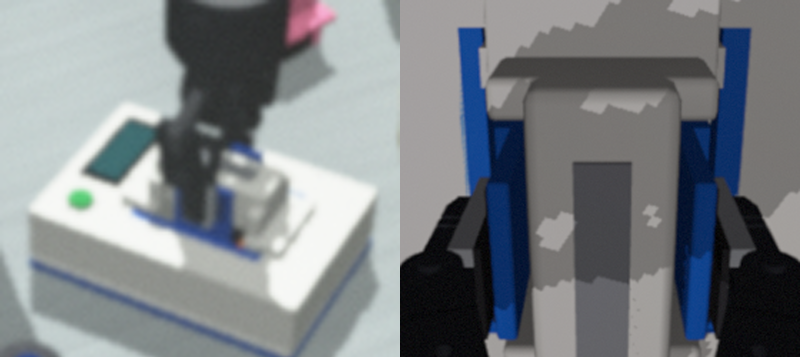

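Force is near zero on all axes and the tabs are moving in evenly; both sit just outside the cap sides in the right crop. I'll close to 45 mm (about 5.5 mm per tab) and nudge +y for balance.

carry_out(
  rows="0.55 0 0.007 -0.005 0;0.54 0 0 -0.005 0;0.54 0 0 0 0",
)

```text
clock: 15.92
eef_pos: [521.6, 166.9, 42.2]
tcp_rot: [-3.142, 0.0, 0.552]
contact_force: [0.5, -0.0, -1.2]
opening: 0.54
```

```bash
python3 f.py 6
```

```text
t 16.18 pos [521.6  166.93  42.23] yaw 0.5515 op 0.5428 Ftool [-0.15  0.1   1.1 ] sd [0.5  0.25 0.66] M [0.03 0.02 0.03]
in pump frame: x -0.42 y 0.65 possd [0.02 0.   0.02]
```

carry_out(
  rows="0.53 0 0 0 0;0.53 0 0 0 0;0.53 0 0 0 0",
)

```text
clock: 16.55
eef_pos: [521.7, 167.0, 42.3]
tcp_rot: [3.142, -0.0, 0.552]
contact_force: [-0.1, 1.1, 0.2]
opening: 0.531
```

```bash
python3 f.py 6;python3 - <<'E'
from rig import r
import cv2
b=r.grab_frame("wrist"); cv2.imwrite('pics/w8.png',cv2.resize(b[230:430,220:430],None,fx=3,fy=3,interpolation=cv2.INTER_CUBIC))
E
```

```text
t 16.80 pos [521.7  166.96  42.32] yaw 0.5516 op 0.5311 Ftool [ 0.4  -0.17 -0.13] sd [0.72 0.53 0.23] M [ 0.06  0.   -0.  ]
in pump frame: x -0.33 y 0.63 possd [0.01 0.01 0.01]
```

View pics/w8.png

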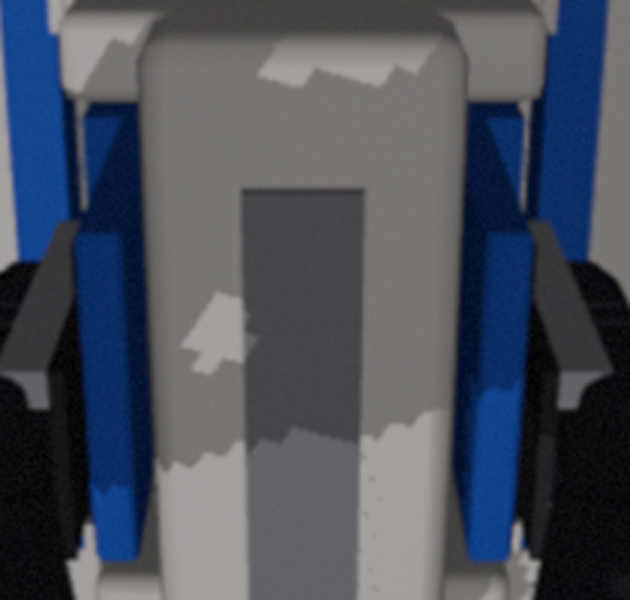

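```bash
python3 - <<'E'
from rig import r
from h import *
c=r.get_calibration("wrist"); s=r.sense(); R=Ro.from_euler('xyz',s['tcp_rot']).as_matrix()
o=lambda p:(np.array(p,float)+.5)/3-.5+np.array([220,230])
def tool(px,z): return ((atz(c,px,z)-s['eef_pos'])@R)[:,:2].round(2).tolist()
print("tabs",tool(o([(77,234),(98,560),(531,234),(510,560)]),84))
print("slot",tool(o([(241,188),(365,188),(247,560),(357,560)]),84))
print("ledge",tool(o([(77,200),(18,262),(527,200),(594,262)]),50))
E
```

```text
tabs [[19.85, -21.34], [-19.69, -21.55], [19.8, 23.48], [-19.73, 23.59]]
slot [[24.82, -5.04], [24.81, 7.01], [-19.53, -5.2], [-19.54, 6.82]]
ledge [[8.18, -27.88], [-0.66, -36.13], [8.12, 29.47], [-0.74, 38.73]]
```

Tab faces are now 45.0 mm apart (about 5.5 mm pressed each), at -22.3 and +22.5 mm from the cap's mid-line. Both are inside 23 mm and short of the stops. I'll lift in small steps within the hooks' 2 mm spare.

carry_out(
  rows="0.53 0 0 -0.03 0;0.53 0 0 -0.02 0;0.53 0 0 0 0;0.53 0 0 0 0",
)

```text
clock: 17.35
eef_pos: [521.5, 166.9, 43.6]
tcp_rot: [-3.141, 0.0, 0.552]
contact_force: [-1.3, 0.1, -4.0]
opening: 0.534
```

```bash
python3 f.py 5
```

```text
t 17.55 pos [521.55 166.9   43.69] yaw 0.5516 op 0.5333 Ftool [-0.22 -0.2   4.64] sd [0.48 0.34 0.49] M [0.03 0.03 0.01]
in pump frame: x -0.48 y 0.65 possd [0.04 0.02 0.03]
```

carry_out(
  rows="0.528 0 0 -0.02 0;0.528 0 0 -0.02 0;0.528 0 0 0 0",
)

```text
clock: 17.92
eef_pos: [521.7, 167.0, 45.1]
tcp_rot: [3.142, -0.0, 0.552]
contact_force: [-0.3, -0.1, -4.2]
opening: 0.529
```

```bash
python3 f.py 4
```

```text
t 18.07 pos [521.74 166.96  45.08] yaw 0.5516 op 0.5271 Ftool [-0.02 -0.2   3.61] sd [0.46 0.3  0.41] M [ 0.03 -0.02  0.01]
in pump frame: x -0.29 y 0.60 possd [0.02 0.01 0.01]
```

carry_out(
  rows="0.528 0 0 -0.03 0;0.528 0 0 -0.03 0;0.528 0 0 0 0",
)

```text
clock: 18.45
eef_pos: [521.7, 166.9, 46.9]
tcp_rot: [3.142, -0.0, 0.552]
contact_force: [-0.8, 1.0, -4.2]
opening: 0.531
```

```bash
python3 f.py 4; python3 look.py l9
```

```text
t 18.60 pos [521.76 166.97  46.88] yaw 0.5516 op 0.5306 Ftool [ 0.09 -0.5   3.77] sd [0.32 0.44 0.6 ] M [-0.   -0.02  0.01]
in pump frame: x -0.27 y 0.60 possd [0.02 0.01 0.01]
```

View pics/l9.png

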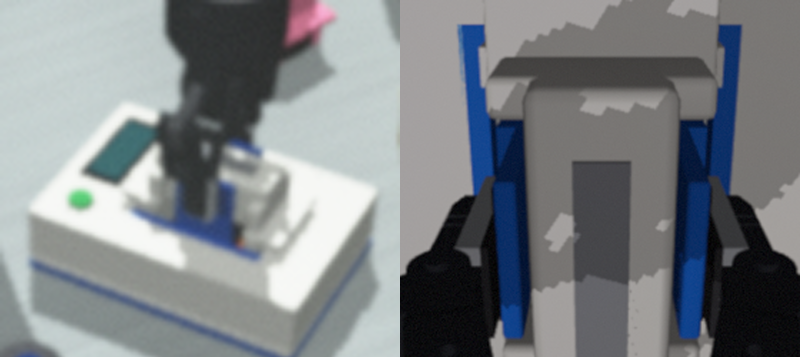

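The cover is rising with the gripper: the slot sits at the same pixels while the ledges shrink. Pull is steady at about 3.7 N and the hooks are past the catch height. I'll keep lifting.

carry_out(
  rows="0.528 0 0 -0.04 0;0.528 0 0 -0.05 0;0.528 0 0 -0.05 0;0.528 0 0 -0.05 0;0.528 0 0 -0.05 0;0.528 0 0 -0.05 0",
)

```text
clock: 19.45
eef_pos: [521.6, 167.0, 55.6]
tcp_rot: [-3.142, 0.0, 0.552]
contact_force: [0.2, -1.5, -4.4]
opening: 0.534
```

carry_out(
  rows="0.528 0 0 -0.06 0;0.528 0 0 -0.06 0;0.528 0 0 -0.06 0;0.528 0 0 -0.06 0;0.528 0 0 -0.06 0;0.528 0 0 -0.06 0;0.528 0 0 -0.06 0;0.528 0 0 -0.06 0",
)

```text
clock: 20.45
eef_pos: [521.9, 167.0, 70.2]
tcp_rot: [3.141, -0.0, 0.552]
contact_force: [0.2, 0.1, -1.9]
opening: 0.533
```

```bash
python3 f.py 3; python3 look.py l10
```

```text
t 20.55 pos [522.05 167.05  70.35] yaw 0.5516 op 0.5325 Ftool [-0.06  0.06  1.48] sd [0.2  0.58 0.41] M [-0.01  0.02  0.02]
in pump frame: x 0.02 y 0.52 possd [0.1  0.02 0.1 ]
```

View pics/l10.png

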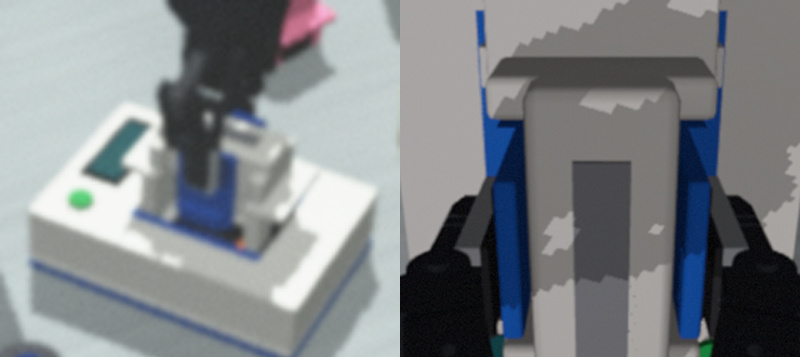

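Free of the bay: only the cover's 1.5 N weight remains and it looks level. I'll raise it, then carry it over and turn.

carry_out(
  rows="0.528 0 0 -0.1 0;0.528 0 0 -0.2 0;0.528 0 0 -0.3 0;0.528 0 0 -0.4 0;0.528 0 0 -0.4 0;0.528 0 0 -0.4 0;0.528 0 0 -0.3 0;0.528 0 0 -0.2 0;0.528 0 0 -0.1 0;0.528 0 0 0 0",
)

```text
clock: 21.9
eef_pos: [521.6, 166.9, 141.9]
tcp_rot: [3.142, 0.0, 0.552]
contact_force: [0.9, -1.0, -2.3]
opening: 0.526
```

```bash
python3 f.py 2; python3 go.py 555 -153.3 141 -.307; python3 look.py l11
```

```text
t 21.95 pos [521.57 166.9  141.76] yaw 0.5516 op 0.5269 Ftool [0.28 0.94 2.28] sd [0.   0.37 0.06] M [-0.01  0.   -0.01]
in pump frame: x -0.46 y 0.64 possd [0.07 0.02 0.12]
t 21.95 pos [521.5   166.883 141.64 ] yaw 0.5516184600600678 tilt [-0. -0. -1.] q6 1.3261828992881828 F [ 0.541 -0.341 -2.228] op 0.5274976383305096
units now-frame [-4.642  9.675  0.023] turn units 6.14940174668299 units in final frame [4.29  9.836 0.021]
```

View pics/l11.png

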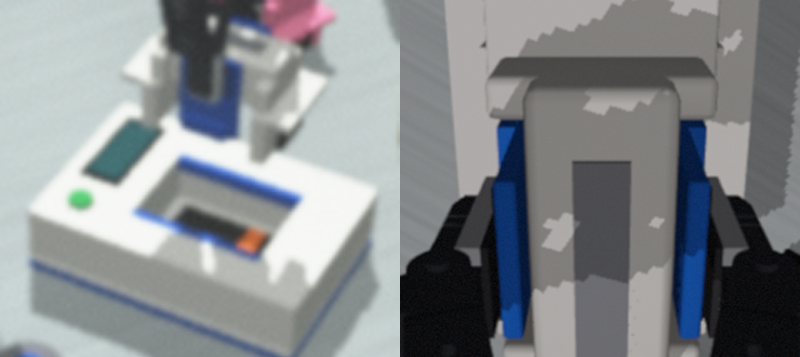

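The bay is open and the cover hangs level in the fingers. Now to carry it to the tray.

carry_out(
  rows="0.528 -0.1 0.2 0 0;0.528 -0.2 0.5 0 0;0.528 -0.4 0.8 0 0;0.528 -0.5 1 0 0;0.528 -0.5 1 0 0;0.528 -0.5 1 0 0;0.528 -0.5 1 0 0;0.528 -0.5 1 0 0;0.528 -0.5 1 0 0;0.528 -0.4 0.9 0 0;0.528 -0.3 0.7 0 0;0.528 -0.2 0.5 0 0",
)

```text
clock: 23.55
eef_pos: [554.7, -152.6, 141.8]
tcp_rot: [3.142, 0.0, 0.55]
contact_force: [0.4, 0.1, -2.6]
opening: 0.531
```

carry_out(
  rows="0.528 0 0.1 0 0.4;0.528 0 0 0 0.8;0.528 0 0 0 1;0.528 0 0 0 1;0.528 0 0 0 1;0.528 0 0 0 1;0.528 0 0 0 0.6;0.528 0 0 0 0.3;0.528 0 0 0 0;0.528 0 0 0 0",
)

```text
clock: 24.8
eef_pos: [556.5, -153.4, 141.9]
tcp_rot: [-3.142, 0.0, -0.299]
contact_force: [-0.2, -1.0, -2.3]
opening: 0.53
```

```bash
python3 f.py 2; python3 go.py 555 -153.3 141 -.307; python3 - <<'E'
from rig import r
import cv2,numpy as np
a=r.grab_frame("top"); b=r.grab_frame("wrist")
cv2.imwrite("pics/m12.png",np.hstack([cv2.resize(a[120:320,320:520],(400,400)),cv2.resize(b[:,:],(400,300))[:300] if 0 else cv2.copyMakeBorder(cv2.resize(b,(400,300)),0,100,0,0,0)]))
E
```

```text
t 24.85 pos [ 556.53 -153.35  141.85] yaw -0.2993 op 0.5296 Ftool [0.15 0.49 1.99] sd [0.06 0.49 0.28] M [ 0.02  0.01 -0.  ]
in pump frame: x -138.34 y -290.52 possd [0.01 0.02 0.  ]
t 24.85 pos [ 556.537 -153.334  141.848] yaw -0.29939093541458084 tilt [-0.  0. -1.] q6 1.5987349078703814 F [ 0.196 -0.064 -1.704] op 0.5289457348299655
units now-frame [-0.049  0.014  0.028] turn units 0.05449591084837279 units in final frame [-0.049  0.014  0.028]
```

View pics/m12.png

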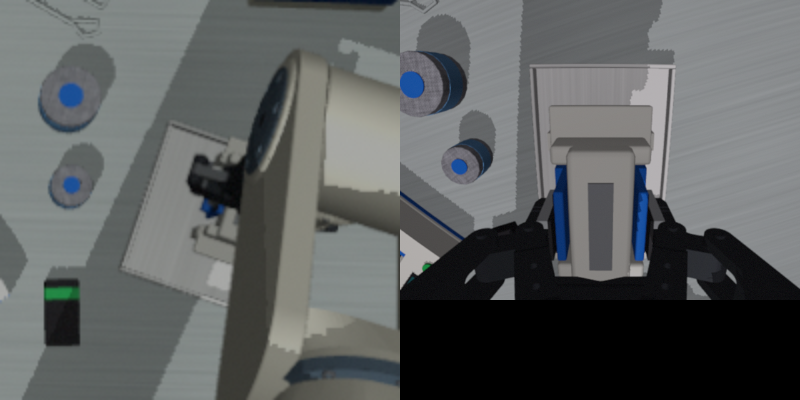

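The wrist view shows the cover centred across the tray and square to it (tray edges at columns 530 and 676, cover centre at 602). Bystanders are where they were. I'll lower it.

carry_out(
  rows="0.528 0 0 0.1 0;0.528 0 0 0.3 0;0.528 0 0 0.4 0;0.528 0 0 0.4 0;0.528 0 0 0.4 0;0.528 0 0 0.4 0;0.528 0 0 0.4 0;0.528 0 0 0.3 0;0.528 0 0 0.3 0;0.528 0 0 0.2 0;0.528 0 0 0.1 0;0.528 0 0 0 0",
)

```text
clock: 26.45
eef_pos: [556.6, -153.2, 42.8]
tcp_rot: [-3.142, 0.0, -0.3]
contact_force: [0.8, -1.2, -1.9]
opening: 0.529
```

```bash
python3 f.py 3; python3 - <<'E'
from rig import r
import cv2
a=r.grab_frame("scene"); cv2.imwrite("pics/s13.png",cv2.resize(a[200:380,170:350],(540,540)))
E
```

```text
t 26.55 pos [ 556.74 -153.27   43.  ] yaw -0.3002 op 0.5306 Ftool [0.13 0.98 1.39] sd [0.74 0.2  0.38] M [-0.01 -0.01  0.01]
in pump frame: x -138.12 y -290.56 possd [0.08 0.02 0.13]
```

View pics/s13.png

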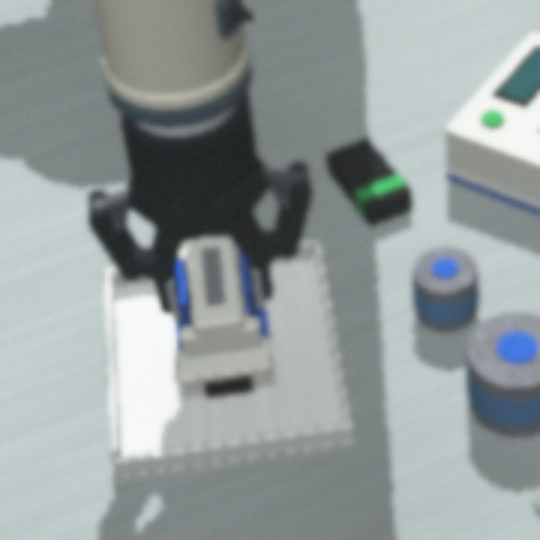

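It's over the tray floor, upright. About 17 mm is left, so I'll go slowly from here.

carry_out(
  rows="0.528 0 0 0.12 0;0.528 0 0 0.12 0;0.528 0 0 0.1 0;0.528 0 0 0.06 0;0.528 0 0 0.05 0;0.528 0 0 0.03 0;0.528 0 0 0.03 0;0.528 0 0 0 0",
)

```text
clock: 27.6
eef_pos: [556.6, -153.2, 27.6]
tcp_rot: [3.142, -0.0, -0.3]
contact_force: [0.2, -0.9, -1.5]
opening: 0.533
```

```bash
python3 f.py 3
```

```text
t 27.70 pos [ 556.66 -153.22   27.61] yaw -0.3002 op 0.5309 Ftool [0.21 0.07 2.02] sd [0.19 0.65 0.39] M [ 0.01 -0.01 -0.03]
in pump frame: x -138.16 y -290.47 possd [0.02 0.01 0.03]
```

carry_out(
  rows="0.528 0 0 0.03 0;0.528 0 0 0.02 0;0.528 0 0 0.02 0;0.528 0 0 0 0",
)

```text
clock: 28.2
eef_pos: [556.6, -153.2, 25.4]
tcp_rot: [3.142, 0.0, -0.3]
contact_force: [-0.6, -0.3, -2.9]
opening: 0.529
```

```bash
python3 f.py 3
```

```text
t 28.30 pos [ 556.6  -153.21   25.44] yaw -0.3001 op 0.5296 Ftool [-0.35  0.03  2.58] sd [0.19 0.46 0.32] M [ 0.02  0.01 -0.02]
in pump frame: x -138.21 y -290.44 possd [0.03 0.   0.02]
```

carry_out(
  rows="0.528 0 0 0.02 0;0.528 0 0 0.02 0;0.528 0 0 0 0",
)

```text
clock: 28.68
eef_pos: [556.7, -153.2, 25.2]
tcp_rot: [3.142, -0.0, -0.3]
contact_force: [-3.7, 1.7, 10.1]
opening: 0.53
```

```bash
python3 f.py 3
```

```text
t 28.77 pos [ 556.68 -153.24   25.18] yaw -0.3002 op 0.5311 Ftool [-3.98  0.24 -9.79] sd [0.6  0.61 0.27] M [-0.   -0.59  0.01]
in pump frame: x -138.16 y -290.51 possd [0.01 0.01 0.01]
```

Touchdown: contact at the expected height, 10 N. I'll ease off and let go evenly, countering the pads' back-swing.

carry_out(
  rows="0.528 0 0 -0.02 0;0.55 0 0 0 0;0.57 0 0 0.01 0;0.59 0 0 0.01 0;0.62 0 0 0.015 0;0.65 0 0 0.015 0;0.68 0 0 0.01 0;0.75 0 0 0 0;0.85 0 0 0 0;0.95 0 0 0 0;0.95 0 0 0 0",
)

```text
clock: 30.15
eef_pos: [556.7, -153.2, 23.1]
tcp_rot: [3.142, -0.0, -0.3]
contact_force: [-0.6, 0.5, 0.2]
opening: 0.951
```

```bash
python3 f.py 2; python3 - <<'E'
from rig import r
import cv2
a=r.grab_frame("scene"); cv2.imwrite("pics/s14.png",cv2.resize(a[200:380,170:350],(540,540)))
E
```

```text
t 30.20 pos [ 556.66 -153.21   23.1 ] yaw -0.3001 op 0.9502 Ftool [-0.66 -0.36  0.36] sd [0.02 0.07 0.57] M [-0.03 -0.02  0.04]
in pump frame: x -138.16 y -290.46 possd [0.   0.01 0.01]
```

View pics/s14.png

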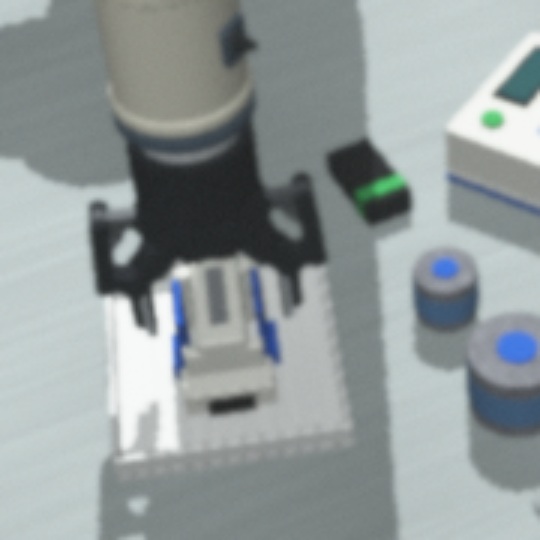

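Released: the fingers are clear of the tabs and the cover stands in the tray. I'll retreat straight up and check.

carry_out(
  rows="0.95 0 0 -0.3 0;0.95 0 0 -0.6 0;0.95 0 0 -0.9 0;0.95 0 0 -1 0;0.95 0 0 -1 0;0.95 0 0 -1 0;0.95 -0.5 0 -0.8 0;0.95 -1 0 0 0;0.95 -1 0 0 0;0.95 -1 0 0 0;0.95 -1 0 0 0;0.95 0 0 0 0",
)

```text
clock: 31.75
eef_pos: [426.1, -112.8, 192.2]
tcp_rot: [-3.142, -0.001, -0.3]
contact_force: [0.2, -0.2, 0.4]
opening: 0.945
```

```bash
python3 f.py 2; python3 - <<'E'
from rig import r
import cv2,numpy as np
a=r.grab_frame("scene"); b=r.grab_frame("wrist"); t=r.grab_frame("top")
cv2.imwrite("pics/f15.png",np.hstack([cv2.resize(a[200:380,170:350],(400,400)),cv2.resize(t[120:320,320:520],(400,400))])); cv2.imwrite("pics/w15.png",b)
E
```

```text
t 31.80 pos [ 426.86 -113.07  192.29] yaw -0.3001 op 0.9450 Ftool [ 0.35 -0.16 -0.1 ] sd [0.14 0.3  0.29] M [-0.02  0.02 -0.02]
in pump frame: x -227.73 y -188.31 possd [0.8  0.22 0.1 ]
```

View pics/f15.png

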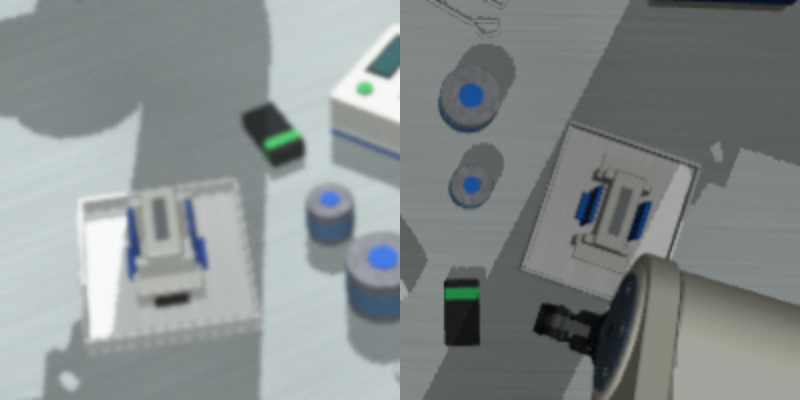

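View pics/w15.png

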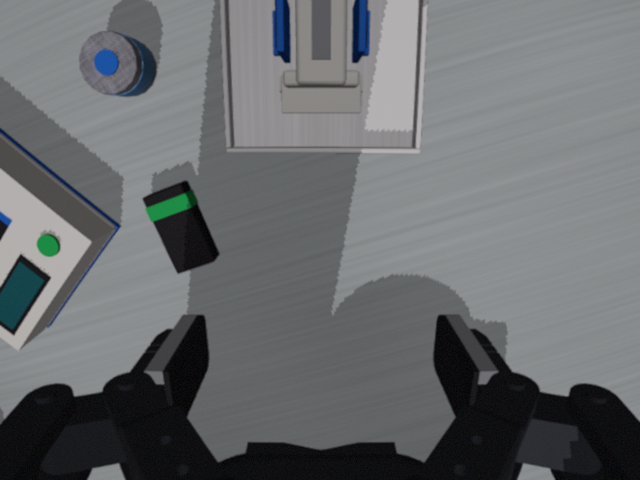

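The cover stands upright and square in the tray, tabs out. Its slot is at top-view pixel (431,221.5). Battery and tapes are at their original pixels. A last numerical check, then I'll hand in.

```bash
python3 - <<'E'
from rig import r
from h import *
c=r.get_calibration("top"); p=atz(c,[(430.6,221.3)],67)[0]; d=p[:2]-[555,-153.3]; y=-.307
print(p,"tray frame",d@[np.cos(y),np.sin(y)],d@[-np.sin(y),np.cos(y)])
for n,q,z in(("tbig",(355,168),50),("tsm",(355,212),40),("bat",(351,276),20)): print(n,atz(c,[q],z))
r.grab_frame("scene"); s=r.sense(); print(s['clock'],np.abs(s['qvel']).max(), r.sign_off())
E
```

```text
[ 565.09338214 -154.50408053   67.        ] tray frame 9.985334052054249 1.9024396872381704
tbig [[6.73515336e+02 4.77205844e-01 5.00000000e+01]]
tsm [[583.00378104  -2.08433899  40.        ]]
bat [[449.93669852   1.99177439  20.        ]]
the job is handed in; nothing more can be done
32.0 0.009013056506680075 None
```

The cover is off the pump and standing upright in the aluminium tray, released, with the job handed in at 32 s. Both blue tabs were squeezed to about 5.5 mm each, short of their stops, with the sideways force balanced near zero. I lifted in small steps; the pull peaked at about 4.6 N and fell to the cover's weight once it was clear, so no hook was caught. It touched down in the tray at about 10 N before I let go.

**Last checks**
- **Cover:** by the top camera it stands about 10 mm (x) and 2 mm (y) from the tray's centre, looks level, and its tabs have sprung back.
- **Arm:** it was clear of everything, and the tool force read about zero.
- **Bystanders:** the battery and both tapes look unmoved. I judged this by eye in the pictures and did not re-measure them.

**What disagreed**
- **Fingertips:** the pictures put them about 16 mm behind the reported TCP, not the stated 22 mm ahead. My first close was therefore above the tabs and touched nothing. I went by the pictures and gripped about 33 mm lower.
- **Cover position:** at release the arm put the cover about 2 mm from the tray's centre in x, against 10 mm by the top camera. Either is well inside the 60 mm allowed.

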